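# Find the rattling power-supply case and hold it out over the tray

### The job

One of the three sealed grey power-supply cases has a heavy part loose inside: pick them up one at a time, shake each to and fro along its length in the air, several long strokes of about 10 cm, to find the one that rattles, and stand the quiet ones flat on the bench again, not dropped. Then hold the rattling case out, level and still, about a hand's breadth above the middle of the red tray and finish while still holding it there. Never bring a quiet case over the tray, and do not disturb the other things on the bench.

Things in the scene. Friction and masses are not known exactly. Their poses are not given: they have to be found in the camera images.
- case_a_mid (a point): sealed light-grey power-supply case, the left-hand (largest y) of three exactly alike: 120 mm long (its x axis), 58 mm wide (y), 54 mm high (z, up), about 0.4 kg, standing flat; dark seam, dark blank plate on top, round socket in its +x end. This point is its centre, 27 mm above its underside; grip it across the 58 mm width.
- case_b_mid (a point): sealed grey case, the middle of three that look and measure exactly alike (see case_a_mid); this point is its centre. In one of the three, not always the same and not to be seen, a 200 g part (loose_core) is loose and rolls almost freely, 28 mm either way along the length, 11 mm across; in the others it sits tight. Weight tells nothing.
- case_c_mid (a point): sealed grey case, the right-hand (smallest y) of three that look and measure exactly alike (see case_a_mid); this point is its centre. Shaken level lengthwise in 100 mm strokes, a loose part runs end to end and rests at the leading end after each stop: the wrist moment about the level axis across the case is then some 0.05 N m off, to the other side after the next stroke. A quiet case is within 0.03 once 0.2 s have passed.
- tray_mid (a point): shallow red inspection tray lined with white paper, fixed to the bench beyond the cases, 120 mm (x) by 160 mm (y), 18 mm high; this point is the centre of its mouth, 18 mm above the bench
- screwdriver: yellow-handled screwdriver, 150 mm long, about 26 mm thick, lying along its x axis between two cases; origin at the middle of its underside. Leave alone.
- probe: red test probe, 120 mm long, 14 mm thick, lying along its x axis between two cases; origin under its middle. Leave alone.
- mug: white mug, 76 mm across and 85 mm high, handle at its +y side; origin at the centre of its underside. Leave alone.
- jar: amber jar with a black lid, 50 mm across, 50 mm high; origin at the centre of its underside. Leave alone.
- reel: blue reel of solder wire standing on its flange, 56 mm across, 40 mm high; origin at the centre of its underside. Leave alone.
- meter: yellow multimeter lying on its back, 150 mm (its x) by 75 mm, 42 mm high; origin at the centre of its underside. Leave alone.
- wrench: steel wrench, 160 mm long (its x axis), lying flat; origin under its middle. Leave alone.

How it is judged:
By the outcome, as a careful person would: the job done as asked, in the order asked, and still so for the second after the job is handed in, while the arm keeps its last pose, push and grip.
It also fails if it takes over 72 s, if anything falls off the work surface, if the arm or the gripper's body presses on something with over 40 N, if the wrist force passes 120 N, or if a joint passes its speed limit or range.

### The arm

A 6-joint arm with a two-finger parallel gripper is mounted at the origin on the work surface. World frame = base frame: x ahead of the robot, y to its left, z up, the work surface at z = 0. Lengths are in mm, angles in rad, forces in N, time in s.
With the tool pointing down it reaches from about 400 to 925 mm from the base axis. Payload 12.5 kg.
Tool frame: the origin (TCP) lies where the fingers leave the gripper's body, on its centre line; the fingertips stand 78 mm ahead of it and the grasp point (between the pads) lies 59 mm ahead of it (env.tip_extent is the distance from the TCP to the fingertips, in mm); z points along the fingers, y is the direction in which the jaws open and shut (so a half turn about z gives the same grasp; the last joint's range is limited). The gripper opens to 95 mm and grips with 3 to 60 N. Pads are 20 mm wide; open, the fingers measure 119 mm over their backs; the gripper's body (75 mm by 180 mm) begins 59 mm behind the grasp point.
Start: joints at [-1.344, 0.491, 1.559, -0, 1.092, -0.106], TCP at [204.203, -590.71, 292.261] pointing down, gripper open.
Joint ranges: [-3.1, 3.1], [-0.84, 2.19], [0.05, 2.79], [-1.13, 4.28], [0.06, 2.93], [-2.69, 2.69]. Speed limits (rad/s): [2.22, 2.22, 2.79, 3.14, 3.14, 3.14].

### API

Orientations are given as [roll, pitch, yaw] about the fixed x, y, z axes, in that order (R = Rz(yaw) Ry(pitch) Rx(roll)).
In Python, from cell import env gives the robot as it stands. The module is installed in compiled form; this text tells all that it offers.
- The arm moves only by the tool play_rows, never from a script. Its argument "targets" is a list of rows, each an object with "linear": the shift along the tool's x, y, z in mm, a list of three; "turn": the turn about the tool's z in rad. A call has 1 to 20 rows; each row is the pose to reach, as a shift and turn from the pose commanded when the call began, along the tool's axes at that moment; what a row does not reach only later rows make up. A row lasts 1/8 s, in which the tool goes at most 62.5 mm and 10.7 degrees, less where a joint would pass 70% of its speed; a pose out of reach is approached as far as the arm can. A call with a gripper value outside its range is refused whole. "hand" is the finger opening in mm, from 0 to 95.1, set as the call begins (left out, the last holds). The fingers move at their own pace and stop on an object; the grip force is fixed at half the most. Time passes only in rows, so rows that repeat a pose let the fingers close. It gives the time, the measured TCP pose, the force and the opening at its end, in the units of the state.
- env.state(): the state, without advancing time (a new reading comes with each control period).
- env.read_camera(name): name is "scene" or "top" or "wrist"; returns (picture, depth): 384x512x3 uint8, red, green, blue; 384x512 float32, mm along the optical axis (not along the pixel's ray), 0 where there is no reading.
- env.camera_params(name): a dict with "fx", "fy", "cx", "cy" (pixels), "k1" (the pictures are not rectified: a ray, as slopes to the right and down, at radius r is drawn at 1 + k1 r^2 times it, then the intrinsics apply), "R" (3x3) and "t" (3): a world point X has camera coordinates R X + t. Camera axes: x right, y down, z forward; pixel columns grow to the right and rows downward; lengths in mm; the calibration is good to about 2 mm. A picture is of the moment at which its call begins: read the wrist's pose just before it. camera_params takes no time and is no camera call; for the wrist camera it gives the pose at the moment of the call.
- env.job_done(): hands the job in, once; it reports no verdict.
The state is a dict: "t": time; "joints": joint angles; "qvel": joint speeds; "tau": joint torques, N m; "eef_pos": TCP position; "tcp_rot": TCP orientation; "ft_force": force on the tool from outside, world axes, zero at the start; "moment": the same for the moment, N m; "opening": opening from 0.0 (shut) to 1.0 (fully open).
Only numpy, scipy, OpenCV 4.12 (cv2) and the standard library are available. Lean on these libraries where they do the work, as an engineer would, in place of code of your own. Each camera call takes 0.05 s, during which the arm holds its last target.

## Working session

There is one attempt and no reset: what is moved stays moved. The work goes in short steps, Python scripts to look and compute and a tool call to move; the robot and the scene stay as the last step left them, time stands still between calls to the robot, and variables do not carry over. Pictures are saved under pics/ and viewed, and the job is handed in when it is done.

Besides the shell and the picture viewer there is one more tool, called by a JSON object that holds its "method" and its "body". play_rows: Moves the arm, as the interface text tells. Its arguments: {"type":"object","properties":{"targets":{"type":"array","items":{"type":"object","properties":{"linear":{"type":"array","items":{"type":"number"}},"turn":{"type":"number"}}}},"hand":{"type":"number"}},"required":["targets"]}

```bash
mkdir -p pics; cat > h.py <<'E'
from cell import env
import numpy as np, cv2
def snap(n,f):
    s=env.state(); P=env.camera_params(n); im,d=env.read_camera(n)
    cv2.imwrite('pics/'+f+'.png',im[:,:,::-1]); np.savez('pics/'+f+'.npz',im=im,d=d,**{k:np.array(v) for k,v in P.items()})
    return im,d,P
def load(f):
    z=np.load('pics/'+f+'.npz'); P={k:z[k] for k in('fx','fy','cx','cy','k1','R','t')}; return z['im'],z['d'],P
def und(P,uv):
    K=np.array([[P['fx'],0,P['cx']],[0,P['fy'],P['cy']],[0,0,1.]],float)
    # model: xd = x(1+k1 r^2)
    return cv2.undistortPoints(np.array(uv,float).reshape(-1,1,2),K,np.array([float(P['k1']),0,0,0]),None,None,None).reshape(-1,2) if False else cv2.undistortPoints(np.array(uv,float).reshape(-1,1,2),K,np.array([float(P['k1']),0,0,0])).reshape(-1,2)
def ray(P,uv):
    n=und(P,uv); d=np.c_[n,np.ones(len(n))]@np.array(P['R']); o=-np.array(P['R']).T@np.array(P['t']); return o,d
def onz(P,uv,z):
    o,d=ray(P,uv); return o+d*((z-o[2])/d[:,2])[:,None]
def withdepth(P,uv,dep):
    o,d=ray(P,uv); return o+d*np.array(dep).reshape(-1,1)
E
python3 - <<'E'
from h import *
for n in('scene','top','wrist'):
    im,d,P=snap(n,n+'0'); print(n,P['fx'],P['k1'],-np.array(P['R']).T@P['t'])
s=env.state(); print(s)
E
```

```text
scene 495.3136656971952 -0.08708492522579263 [1463.97365809  448.3501537   981.73388499]
top 487.2789233493165 -0.011810071481227426 [ 449.80531902  -23.12844172 1490.63024946]
wrist 329.6501502392014 -0.015456845579771504 [ 271.5260266  -567.80807656  384.06978151]
{'t': 0.15, 'joints': array([-1.34360996e+00,  4.91384647e-01,  1.55929287e+00, -1.01637945e-05,
        1.09171310e+00, -1.05578714e-01]), 'qvel': array([ 6.65172509e-04, -2.12950460e-03, -2.33399149e-04, -3.02453368e-05,
        1.88450157e-03,  2.07897558e-04]), 'tau': array([ 1.90182829e-03, -6.12896347e+01, -2.58277255e+01,  6.92917267e-02,
        4.72944800e-02, -7.54630082e-05]), 'eef_pos': array([ 204.16819608, -590.5938718 ,  291.8243247 ]), 'tcp_rot': array([-3.14079818e+00, -7.51265941e-05,  3.32769735e-01]), 'ft_force': array([-0.37100925,  0.71991116, -0.16228949]), 'moment': array([ 0.00193419, -0.00688767, -0.00944459]), 'opening': 1.004055539519013}
```

View pics/top0.png

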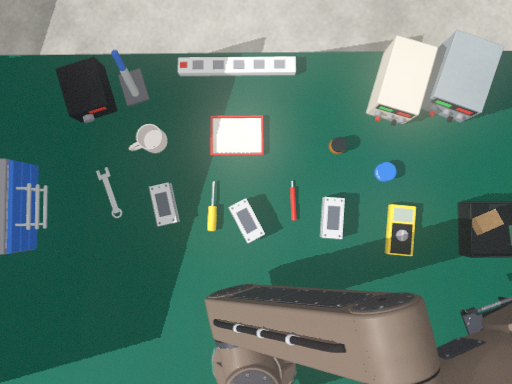

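View pics/scene0.png

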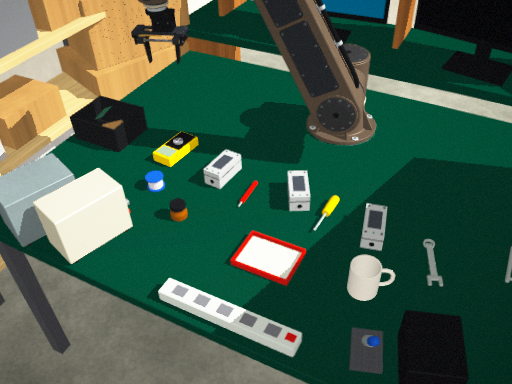

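View pics/wrist0.png

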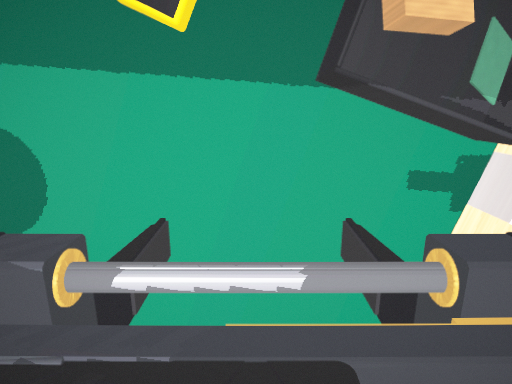

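The top view shows case a at about (163,204), b at (247,220), c at (333,218), the tray at (237,135), the screwdriver at (212,208) and the probe at (293,200). Next I'll measure them in both fixed views.

```bash
cat > m.py <<'E'
from h import *
import sys
def pts(f):
    im,d,P=load(f); v,u=np.mgrid[:384,:512]; uv=np.c_[u.ravel(),v.ravel()]
    X=withdepth(P,uv,d.ravel()); return im,d,P,X.reshape(384,512,3)
def light(im):
    hsv=cv2.cvtColor(im,cv2.COLOR_RGB2HSV); return hsv
if __name__=='__main__':
    for f,boxes in(('top0',{'a':(140,175,190,235),'b':(222,190,272,250),'c':(312,190,355,245),'tray':(205,110,270,160)}),
                   ('scene0',{'a':(355,195,392,255),'b':(280,162,316,215),'c':(195,145,248,195),'tray':(225,228,312,290)})):
        im,d,P,X=pts(f); hsv=light(im)
        for k,(u0,v0,u1,v1) in boxes.items():
            B=np.zeros((384,512),bool);B[v0:v1,u0:u1]=1
            if k=='tray':
                m=B&(hsv[...,1]>150)&((hsv[...,0]<12)|(hsv[...,0]>168))
            else:
                notg=~((hsv[...,0]>60)&(hsv[...,0]<95)&(hsv[...,1]>90)); m=B&notg
            mm=m.astype(np.uint8); n,l,st,_=cv2.connectedComponentsWithStats(mm); i=1+np.argmax(st[1:,4]); m=l==i
            z=X[...,2][m]; zt=np.percentile(z[d[m]>0],[5,50,90])
            top=m&(X[...,2]>(zt[2]-12))&(d>0) if k!='tray' else m
            zz=np.median(X[...,2][top])
            vv,uu=np.nonzero(top); G=onz(P,np.c_[uu,vv],zz if k!='tray' else 18)[:,:2]
            r=cv2.minAreaRect(G.astype(np.float32))
            print(f,k,'n',m.sum(),top.sum(),'z',zt.round(1),'ztop',zz.round(1),np.round(r[0],1),np.round(r[1],1),round(r[2],1),'yaw-ish')
E
python3 m.py
```

```text
top0 a n 1006 808 z [-0.1 53.3 57.8] ztop 54.2 [478.1 266.1] [119.9  60. ] 12.6 yaw-ish
top0 b n 909 802 z [ 0.1 53.9 58.1] ztop 54.4 [428.5  19.1] [119.8  57.9] 27.7 yaw-ish
top0 c n 987 819 z [ 0.3 53.7 58. ] ztop 54.4 [ 435.6 -235.1] [ 59.3 119.9] 85.7 yaw-ish
top0 tray n 25 25 z [12.6 17.8 21.3] ztop 17.8 [651.5 126. ] [56.4 19.7] 22.2 yaw-ish
scene0 a n 1028 720 z [ 1.9 51.8 55.2] ztop 53.0 [485.2 269.6] [132.5  58.6] 12.9 yaw-ish
scene0 b n 886 583 z [ 0.1 51.2 55. ] ztop 52.9 [436.6  24.7] [133.   58.6] 27.6 yaw-ish
scene0 c n 1018 541 z [-0.7 45.7 54.5] ztop 52.4 [ 442.4 -229.7] [ 68.1 132.5] 87.1 yaw-ish
scene0 tray n 871 871 z [-1.1 12.6 18.3] ztop 12.7 [695.6  54. ] [168.6 135.3] 90.0 yaw-ish
```

```bash
cat >> h.py <<'E'
from scipy.spatial.transform import Rotation as Ro
def rel(x,y,z,yaw):
    s=env.state(); R=Ro.from_euler('xyz',s['tcp_rot']).as_matrix(); d=R.T@(np.array([x,y,z])-s['eef_pos'])
    y0=np.arctan2(R[1,0],R[0,0]); t=-(yaw-y0); t=(t+np.pi/2)%np.pi-np.pi/2
    print('rel',d.round(1),'turn',round(t,3),'t',round(s['t'],2))
E
python3 - <<'E'
from m import *
for f,(u0,v0,u1,v1) in(('top0',(203,108,272,162)),('scene0',(225,225,312,290))):
    im,d,P,X=pts(f); B=np.zeros((384,512),bool);B[v0:v1,u0:u1]=1; i=im.astype(int)
    m=B&(i[...,0]>i[...,1]+50)
    vv,uu=np.nonzero(m); r=[]
    zz=X[...,2][m]; mm=(zz>14)
    G=onz(P,np.c_[uu,vv][mm],18)[:,:2]; print(f,m.sum(),np.percentile(zz,[10,50,90]),cv2.minAreaRect(G.astype(np.float32)))
    # white paper
    w=B&(i.min(-1)>150); vv,uu=np.nonzero(w); print(' paper z',np.median(X[...,2][w]),cv2.minAreaRect(onz(P,np.c_[uu,vv],5)[:,:2].astype(np.float32)))
# others on top view
im,d,P,X=pts('top0')
for k,p in dict(mug=(152,138),jar=(338,146),reel=(386,172),meter=(401,230),scr=(212,215),probe=(293,200),wr0=(103,172),wr1=(117,213)).items(): print(k,X[p[1],p[0]].round(0))
rel(365,-230,290,-.075)
E
```

```text
top0 412 [ 3.87613967 16.32571874 21.57743809] ((688.540283203125, 50.016876220703125), (155.82431030273438, 119.78372192382812), 89.66841125488281)
 paper z 6.081275968316504 ((689.1321411132812, 49.089115142822266), (148.00559997558594, 105.3575668334961), 89.61087036132812)
scene0 934 [ 0.74791574 12.37402881 18.36546948] ((692.9991455078125, 54.79625701904297), (125.77311706542969, 164.0993194580078), 0.005874978378415108)
 paper z 5.191601704295294 ((684.3368530273438, 48.44831848144531), (144.69732666015625, 102.09990692138672), 89.9552230834961)
mug [681. 311.   7.]
jar [ 646. -252.   55.]
reel [ 569. -395.   45.]
meter [ 397. -437.   40.]
scr [444. 124.  24.]
probe [ 488. -121.   15.]
wr0 [578. 463.   1.]
wr1 [451. 419.  -2.]
rel [ 269.8 -288.3    2.1] turn 0.408 t 0.15
```

{"method": "play_rows", "body": {"hand": 90, "targets": [{"linear":[20,-22,0],"turn":0.03},{"linear":[54,-58,0],"turn":0.08},{"linear":[92,-98,0],"turn":0.14},{"linear":[130,-138,0],"turn":0.2},{"linear":[168,-178,0],"turn":0.26},{"linear":[206,-220,0],"turn":0.32},{"linear":[242,-258,0],"turn":0.37},{"linear":[264,-282,0],"turn":0.4},{"linear":[270,-288,0],"turn":0.408},{"linear":[270,-288,0],"turn":0.408}]}}

```text
t: 1.4
eef_pos: [365.4, -230.5, 292.3]
tcp_rot: [3.141, -0.0, -0.074]
ft_force: [-1.0, -0.4, -0.6]
opening: 0.944
```

```bash
python3 - <<'E'
from h import *
snap('wrist','w1'); s=env.state(); print(s['t'],s['eef_pos'],s['tcp_rot'])
E
```

```text
1.45 [ 365.24455468 -230.9369984   292.21116636] [ 3.14130620e+00 -3.09475266e-05 -7.47368224e-02]
```

View pics/w1.png

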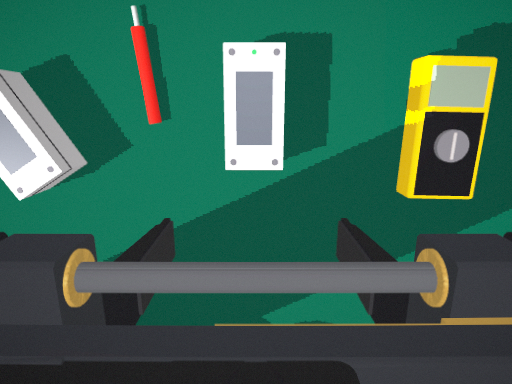

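Case c is fully visible in the wrist view, centred at about (254,106). I'll measure it there.

```bash
cat > w.py <<'E'
from m import *
def wc(f,box,zb=None):
    im,d,P,X=pts(f); u0,v0,u1,v1=box; B=np.zeros((384,512),bool);B[v0:v1,u0:u1]=1; hsv=light(im)
    m=B&(d>0)&(X[...,2]>46)&(X[...,2]<66)&~((hsv[...,0]>60)&(hsv[...,0]<95)&(hsv[...,1]>90))
    l=cv2.connectedComponents(m.astype(np.uint8))[1]; i=1+np.argmax(np.bincount(l.ravel())[1:]); m=l==i
    zz=np.median(X[...,2][m]); vv,uu=np.nonzero(m); r=cv2.minAreaRect(onz(P,np.c_[uu,vv],zz)[:,:2].astype(np.float32)); print(f,'ztop',zz.round(1),r)
    return r
E
python3 - <<'E'
from w import *
wc('w1',(200,20,310,190))
rel(436,-235,86,-.075)
E
```

```text
w1 ztop 54.0 ((436.2396240234375, -234.11251831054688), (58.11395263671875, 118.95222473144531), 85.68521881103516)
rel [ 70.9  -1.3 206.2] turn 0.0 t 1.45
```

{"method": "play_rows", "body": {"targets": [{"linear":[25,-1,10]},{"linear":[60,-1.5,45]},{"linear":[71,-1.5,95]},{"linear":[71,-1.5,145]},{"linear":[71,-1.5,185]},{"linear":[71,-1.5,202]},{"linear":[71,-1.5,206]},{"linear":[71,-1.5,206]}]}}

```text
validation failed for argument at $.ta...
```

{"method": "play_rows", "body": {"hand": 45, "targets": [{"linear":[0,0,0]},{"linear":[0,0,0]},{"linear":[0,0,0]},{"linear":[0,0,0]},{"linear":[0,0,0]}]}}

```text
validation failed for argument at $.ta...
```

{"method": "play_rows", "body": {"targets": [{"linear":[25,-1,10],"turn":0},{"linear":[60,-1.5,45],"turn":0},{"linear":[71,-1.5,95],"turn":0},{"linear":[71,-1.5,145],"turn":0},{"linear":[71,-1.5,185],"turn":0},{"linear":[71,-1.5,202],"turn":0},{"linear":[71,-1.5,206],"turn":0},{"linear":[71,-1.5,206],"turn":0}]}}

```text
t: 2.45
eef_pos: [436.1, -234.9, 86.4]
tcp_rot: [3.141, -0.0, -0.076]
ft_force: [0.3, 0.5, 0.1]
opening: 0.947
```

{"method": "play_rows", "body": {"hand": 45, "targets": [{"linear":[0,0,0],"turn":0},{"linear":[0,0,0],"turn":0},{"linear":[0,0,0],"turn":0},{"linear":[0,0,0],"turn":0},{"linear":[0,0,0],"turn":0}]}}

```text
t: 3.08
eef_pos: [436.3, -234.2, 86.5]
tcp_rot: [3.141, -0.0, -0.075]
ft_force: [-0.3, -0.0, 5.4]
opening: 0.606
```

{"method": "play_rows", "body": {"targets": [{"linear":[0,0,-4],"turn":0},{"linear":[0,0,-20],"turn":0},{"linear":[0,0,-50],"turn":0},{"linear":[0,0,-85],"turn":0},{"linear":[0,0,-112],"turn":0},{"linear":[0,0,-120],"turn":0},{"linear":[0,0,-120],"turn":0},{"linear":[0,0,-120],"turn":0},{"linear":[0,0,-120],"turn":0}]}}

```text
t: 4.2
eef_pos: [436.0, -234.0, 205.3]
tcp_rot: [-3.141, 0.001, -0.075]
ft_force: [0.1, 0.2, -4.9]
opening: 0.608
```

```bash
cat > st.py <<'E'
from h import *
s=env.state(); yaw=s['tcp_rot'][2]; M=s['moment']; c,n=np.cos(yaw),np.sin(yaw)
print('t %.2f'%s['t'],s['eef_pos'].round(1),'F',s['ft_force'].round(2),'M',M.round(4),'M_along %.4f M_across %.4f'%(c*M[0]+n*M[1],-n*M[0]+c*M[1]),'open %.3f'%s['opening'])
E
python3 st.py
```

```text
t 4.20 [ 436.  -234.   205.3] F [ 0.07  0.25 -4.89] M [ 0.0703 -0.0394 -0.0272] M_along 0.0731 M_across -0.0340 open 0.608
```

{"method": "play_rows", "body": {"targets": [{"linear":[50,0,0],"turn":0},{"linear":[100,0,0],"turn":0},{"linear":[100,0,0],"turn":0},{"linear":[100,0,0],"turn":0},{"linear":[100,0,0],"turn":0},{"linear":[100,0,0],"turn":0},{"linear":[100,0,0],"turn":0}]}}

```text
t: 5.08
eef_pos: [535.7, -241.8, 206.4]
tcp_rot: [3.141, -0.0, -0.076]
ft_force: [-0.2, 1.1, -4.6]
opening: 0.609
```

```bash
python3 st.py
```

```text
t 5.08 [ 535.7 -241.8  206.4] F [-0.16  1.1  -4.63] M [-0.0266  0.031  -0.0437] M_along -0.0288 M_across 0.0289 open 0.609
```

{"method": "play_rows", "body": {"targets": [{"linear":[-50,0,0],"turn":0},{"linear":[-100,0,0],"turn":0},{"linear":[-100,0,0],"turn":0},{"linear":[-100,0,0],"turn":0},{"linear":[-100,0,0],"turn":0},{"linear":[-100,0,0],"turn":0},{"linear":[-100,0,0],"turn":0}]}}

```text
t: 5.95
eef_pos: [436.5, -234.1, 206.1]
tcp_rot: [3.142, 0.0, -0.075]
ft_force: [0.4, -0.0, -4.1]
opening: 0.608
```

```bash
python3 st.py
```

```text
t 5.95 [ 436.5 -234.1  206.1] F [ 0.44 -0.01 -4.11] M [ 0.0422  0.0132 -0.028 ] M_along 0.0411 M_across 0.0163 open 0.608
```

{"method": "play_rows", "body": {"targets": [{"linear":[50,0,0],"turn":0},{"linear":[100,0,0],"turn":0},{"linear":[100,0,0],"turn":0},{"linear":[100,0,0],"turn":0},{"linear":[100,0,0],"turn":0},{"linear":[100,0,0],"turn":0},{"linear":[100,0,0],"turn":0}]}}

```text
t: 6.82
eef_pos: [535.7, -241.8, 206.4]
tcp_rot: [3.141, -0.0, -0.076]
ft_force: [-0.1, -1.0, -4.0]
opening: 0.61
```

```bash
python3 st.py
```

```text
t 6.83 [ 535.7 -241.8  206.4] F [-0.07 -0.98 -4.02] M [ 0.0483  0.1058 -0.0111] M_along 0.0401 M_across 0.1091 open 0.610
```

{"method": "play_rows", "body": {"targets": [{"linear":[-50,0,0],"turn":0},{"linear":[-100,0,0],"turn":0},{"linear":[-100,0,0],"turn":0},{"linear":[-100,0,0],"turn":0},{"linear":[-100,0,0],"turn":0},{"linear":[-100,0,0],"turn":0},{"linear":[-100,0,0],"turn":0}]}}

```text
t: 7.7
eef_pos: [436.5, -234.1, 206.1]
tcp_rot: [3.142, 0.0, -0.075]
ft_force: [0.4, 0.0, -4.4]
opening: 0.608
```

```bash
python3 st.py
```

```text
t 7.70 [ 436.5 -234.1  206.1] F [ 0.38  0.01 -4.38] M [ 0.0325  0.0493 -0.0085] M_along 0.0287 M_across 0.0516 open 0.608
```

```bash
cat > sm.py <<'E'
from h import *
import sys
n=int(sys.argv[1]) if len(sys.argv)>1 else 8
A=[];B=[]
for i in range(n):
    s=env.state(); yaw=s['tcp_rot'][2]; M=s['moment']; c,q=np.cos(yaw),np.sin(yaw)
    A.append([-q*M[0]+c*M[1],c*M[0]+q*M[1]]); B.append(s['tau'][3:])
    if i<n-1: env.read_camera('wrist')
A=np.array(A);B=np.array(B)
print('t %.2f'%s['t'],s['eef_pos'].round(1),'across %.4f sd %.4f  all'%(A[:,0].mean(),A[:,0].std()),A[:,0].round(3),'along %.4f'%A[:,1].mean(),'tau456',B.mean(0).round(4),B.std(0).round(4))
E
python3 sm.py 8
```

```text
t 8.05 [ 436.2 -234.1  206.2] across -0.0019 sd 0.0357  all [ 0.052  0.02  -0.05  -0.006  0.045 -0.026 -0.044 -0.007] along 0.0177 tau456 [ 0.0473 -0.044   0.0006] [0.0001 0.0005 0.0004]
```

{"method": "play_rows", "body": {"targets": [{"linear":[50,0,0],"turn":0},{"linear":[100,0,0],"turn":0},{"linear":[100,0,0],"turn":0},{"linear":[100,0,0],"turn":0},{"linear":[100,0,0],"turn":0}]}}

```text
t: 8.68
eef_pos: [535.1, -241.6, 206.3]
tcp_rot: [-3.141, 0.001, -0.076]
ft_force: [0.0, -0.1, -3.5]
opening: 0.608
```

```bash
python3 sm.py 9
```

```text
t 9.07 [ 535.8 -241.7  206.3] across 0.0219 sd 0.0382  all [ 0.062 -0.013 -0.012  0.076  0.001  0.077  0.009  0.026 -0.029] along 0.0295 tau456 [ 0.0502 -0.0493 -0.0016] [0.0023 0.0011 0.0008]
```

{"method": "play_rows", "body": {"targets": [{"linear":[-50,0,0],"turn":0},{"linear":[-100,0,0],"turn":0},{"linear":[-100,0,0],"turn":0},{"linear":[-100,0,0],"turn":0},{"linear":[-100,0,0],"turn":0}]}}

```text
t: 9.7
eef_pos: [437.0, -234.4, 206.3]
tcp_rot: [3.141, -0.001, -0.075]
ft_force: [-0.9, 0.1, -4.4]
opening: 0.612
```

```bash
python3 sm.py 9
```

```text
t 10.10 [ 436.3 -234.1  206.2] across 0.0117 sd 0.0249  all [ 0.053 -0.006  0.001 -0.006  0.044 -0.025  0.009 -0.     0.036] along 0.0305 tau456 [ 0.046  -0.0455  0.0018] [0.0017 0.0015 0.0009]
```

Case c is quiet: the difference between stroke ends is about 0.01 N m, with the torque of joint 5 steady. I'll put it back.

{"method": "play_rows", "body": {"targets": [{"linear":[0,0,12],"turn":0},{"linear":[0,0,45],"turn":0},{"linear":[0,0,80],"turn":0},{"linear":[0,0,105],"turn":0},{"linear":[0,0,114],"turn":0},{"linear":[0,0,117.5],"turn":0},{"linear":[0,0,119],"turn":0},{"linear":[0,0,119.5],"turn":0},{"linear":[0,0,119.5],"turn":0}]}}

```text
t: 11.22
eef_pos: [436.4, -234.2, 87.2]
tcp_rot: [3.141, -0.001, -0.075]
ft_force: [-0.5, -0.7, -5.1]
opening: 0.609
```

```bash
python3 st.py
```

```text
t 11.22 [ 436.4 -234.2   87.2] F [-0.51 -0.67 -5.14] M [0.0301 0.0411 0.0082] M_along 0.0270 M_across 0.0433 open 0.609
```

{"method": "play_rows", "body": {"targets": [{"linear":[0,0,0.4],"turn":0},{"linear":[0,0,0.8],"turn":0},{"linear":[0,0,0.8],"turn":0}]}}

```text
t: 11.6
eef_pos: [436.3, -234.2, 86.5]
tcp_rot: [3.141, -0.001, -0.075]
ft_force: [-1.2, 0.3, 5.0]
opening: 0.61
```

Contact (force changed from −5 to +5 N). Release, then rise.

{"method": "play_rows", "body": {"hand": 90, "targets": [{"linear":[0,0,0],"turn":0},{"linear":[0,0,0],"turn":0},{"linear":[0,0,0],"turn":0},{"linear":[0,0,0],"turn":0},{"linear":[0,0,-10],"turn":0},{"linear":[0,0,-45],"turn":0},{"linear":[0,0,-95],"turn":0},{"linear":[0,0,-135],"turn":0},{"linear":[0,0,-150],"turn":0}]}}

```text
t: 12.72
eef_pos: [436.4, -234.2, 239.0]
tcp_rot: [3.139, -0.003, -0.075]
ft_force: [0.5, 0.2, -0.9]
opening: 0.95
```

```bash
python3 - <<'E'
from h import *
rel(400,5,235,.483)
rel(428.5,19,235,.483)
snap('scene','s2')
E
```

```text
rel [ -54.3 -235.8    3.3] turn -0.558 t 12.72
rel [ -26.9 -251.9    3.3] turn -0.558 t 12.72
```

View pics/s2.png

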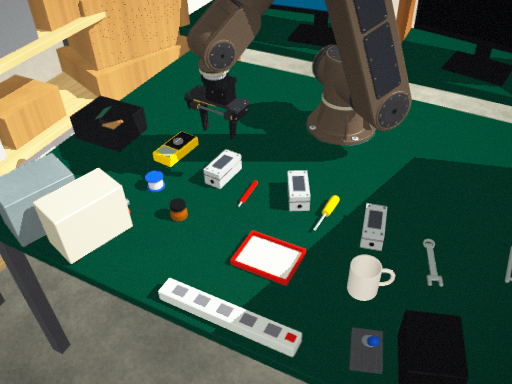

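{"method": "play_rows", "body": {"targets": [{"linear":[-2,-20,0],"turn":-0.04},{"linear":[-8,-65,0],"turn":-0.15},{"linear":[-13,-115,0],"turn":-0.27},{"linear":[-18,-165,0],"turn":-0.39},{"linear":[-23,-215,0],"turn":-0.5},{"linear":[-26,-245,0],"turn":-0.55},{"linear":[-27,-252,0],"turn":-0.558},{"linear":[-27,-252,0],"turn":-0.558}]}}

```text
t: 13.78
eef_pos: [427.8, 19.5, 235.5]
tcp_rot: [-3.141, 0.001, 0.484]
ft_force: [-0.2, -0.7, 0.7]
opening: 0.943
```

```bash
python3 - <<'E'
from h import *
rel(428.5,19,86,.483)
snap('wrist','w3'); snap('top','t3')
E
```

```text
rel [  0.5   0.8 149.5] turn 0.001 t 13.78
```

View pics/w3.png

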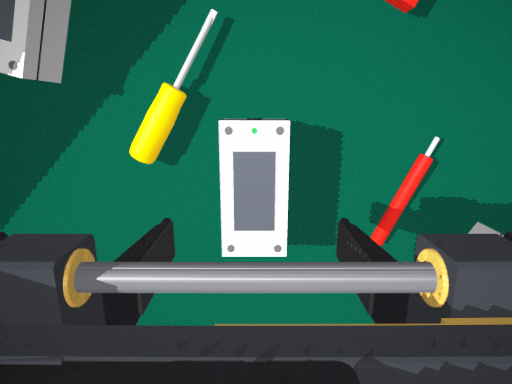

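The wrist view shows case b complete at (254,188) and aligned between the fingers. The screwdriver and probe are clear of both finger paths.

```bash
python3 - <<'E'
from w import *
wc('w3',(205,100,305,262))
rel(428.5,19,86,.483)
E
```

```text
w3 ztop 54.0 ((429.3919372558594, 20.79735565185547), (119.99667358398438, 57.974430084228516), 27.640491485595703)
rel [ 6.000e-01 -1.000e-01  1.496e+02] turn -0.001 t 13.88
```

{"method": "play_rows", "body": {"targets": [{"linear":[1,-1,12],"turn":0},{"linear":[1,-1,50],"turn":0},{"linear":[1,-1,95],"turn":0},{"linear":[1,-1,130],"turn":0},{"linear":[1,-1,146],"turn":0},{"linear":[1,-1,149],"turn":0},{"linear":[1,-1,149],"turn":0}]}}

```text
t: 14.75
eef_pos: [428.7, 20.2, 86.9]
tcp_rot: [-3.142, 0.0, 0.482]
ft_force: [-0.4, 0.6, 0.7]
opening: 0.945
```

{"method": "play_rows", "body": {"hand": 45, "targets": [{"linear":[0,0,0],"turn":0},{"linear":[0,0,0],"turn":0},{"linear":[0,0,0],"turn":0},{"linear":[0,0,0],"turn":0},{"linear":[0,0,0],"turn":0}]}}

```text
t: 15.38
eef_pos: [428.6, 20.6, 87.1]
tcp_rot: [3.141, -0.0, 0.483]
ft_force: [-1.4, 1.2, 5.9]
opening: 0.606
```

```bash
python3 st.py; python3 -c "
from h import *
rel(470,-110,206,.483)"
```

```text
t 15.38 [428.6  20.6  87.1] F [-1.37  1.15  5.88] M [0.3129 0.144  0.0441] M_along 0.3440 M_across -0.0177 open 0.606
rel [ -23.9  134.9 -118.9] turn -0.0 t 15.38
```

{"method": "play_rows", "body": {"targets": [{"linear":[0,0,-4],"turn":0},{"linear":[0,0,-20],"turn":0},{"linear":[0,0,-50],"turn":0},{"linear":[0,0,-85],"turn":0},{"linear":[0,0,-112],"turn":0},{"linear":[-5,10,-120],"turn":0},{"linear":[-20,40,-120],"turn":0},{"linear":[-40,78,-120],"turn":0},{"linear":[-59,115,-120],"turn":0},{"linear":[-69,132,-120],"turn":0},{"linear":[-70,135,-120],"turn":0},{"linear":[-70,135,-120],"turn":0},{"linear":[-70,135,-120],"turn":0}]}}

```text
t: 17.0
eef_pos: [429.2, -130.9, 206.7]
tcp_rot: [-3.141, 0.0, 0.484]
ft_force: [0.1, -0.4, -4.9]
opening: 0.609
```

```bash
python3 sm.py 2
```

```text
t 17.05 [ 429.3 -130.9  206.8] across -0.0262 sd 0.0154  all [-0.042 -0.011] along -0.0123 tau456 [ 0.0455 -0.0223  0.0008] [0.0018 0.0021 0.0018]
```

{"method": "play_rows", "body": {"targets": [{"linear":[50,0,0],"turn":0},{"linear":[100,0,0],"turn":0},{"linear":[100,0,0],"turn":0},{"linear":[100,0,0],"turn":0},{"linear":[100,0,0],"turn":0}]}}

```text
t: 17.68
eef_pos: [517.2, -85.2, 206.9]
tcp_rot: [-3.141, 0.0, 0.483]
ft_force: [-0.5, -0.2, -3.6]
opening: 0.61
```

```bash
python3 sm.py 6
```

```text
t 17.93 [517.7 -85.4 207.1] across 0.0041 sd 0.0244  all [ 0.003 -0.017  0.035  0.008 -0.034  0.03 ] along 0.0030 tau456 [ 0.0597 -0.0278 -0.003 ] [0.0034 0.001  0.0008]
```

{"method": "play_rows", "body": {"targets": [{"linear":[-50,0,0],"turn":0},{"linear":[-100,0,0],"turn":0},{"linear":[-100,0,0],"turn":0},{"linear":[-100,0,0],"turn":0},{"linear":[-100,0,0],"turn":0}]}}

```text
t: 18.55
eef_pos: [430.0, -131.4, 207.0]
tcp_rot: [3.141, -0.0, 0.483]
ft_force: [-0.5, -0.6, -4.3]
opening: 0.609
```

```bash
python3 sm.py 6
```

```text
t 18.80 [ 429.6 -131.3  206.8] across -0.0154 sd 0.0088  all [-0.023 -0.008 -0.014 -0.025 -0.022 -0.001] along -0.0203 tau456 [ 0.0501 -0.019   0.0038] [0.0026 0.001  0.001 ]
```

{"method": "play_rows", "body": {"targets": [{"linear":[50,0,0],"turn":0},{"linear":[100,0,0],"turn":0},{"linear":[100,0,0],"turn":0},{"linear":[100,0,0],"turn":0},{"linear":[100,0,0],"turn":0}]}}

```text
t: 19.42
eef_pos: [517.2, -85.4, 206.9]
tcp_rot: [-3.141, 0.0, 0.482]
ft_force: [-0.2, -0.5, -3.7]
opening: 0.608
```

```bash
python3 sm.py 6
```

```text
t 19.68 [517.7 -85.4 207.1] across -0.0158 sd 0.0324  all [-0.017 -0.013 -0.005 -0.051  0.044 -0.052] along -0.0133 tau456 [ 0.0586 -0.0279 -0.0033] [0.0032 0.001  0.0009]
```

{"method": "play_rows", "body": {"targets": [{"linear":[-50,0,0],"turn":0},{"linear":[-100,0,0],"turn":0},{"linear":[-100,0,0],"turn":0},{"linear":[-100,0,0],"turn":0},{"linear":[-100,0,0],"turn":0}]}}

```text
t: 20.3
eef_pos: [430.0, -131.4, 207.0]
tcp_rot: [3.141, -0.0, 0.483]
ft_force: [-1.1, -0.1, -5.3]
opening: 0.607
```

```bash
python3 sm.py 6
```

```text
t 20.55 [ 429.6 -131.3  206.8] across -0.0125 sd 0.0260  all [ 0.006  0.028 -0.014 -0.049 -0.039 -0.008] along -0.0139 tau456 [ 0.0501 -0.019   0.0038] [0.0026 0.001  0.001 ]
```

Case b is quiet too. I'll return it to its own spot.

{"method": "play_rows", "body": {"targets": [{"linear":[7,-13,0],"turn":0},{"linear":[25,-48,0],"turn":0},{"linear":[45,-88,0],"turn":0},{"linear":[62,-120,0],"turn":0},{"linear":[69,-133,5],"turn":0},{"linear":[70,-135,25],"turn":0},{"linear":[70,-135,60],"turn":0},{"linear":[70,-135,95],"turn":0},{"linear":[70,-135,112],"turn":0},{"linear":[70,-135,117],"turn":0},{"linear":[70,-135,119],"turn":0},{"linear":[70,-135,119.8],"turn":0},{"linear":[70,-135,120.3],"turn":0},{"linear":[70,-135,120.3],"turn":0}]}}

```text
t: 22.3
eef_pos: [428.9, 20.5, 87.1]
tcp_rot: [3.141, -0.001, 0.483]
ft_force: [1.0, -0.3, 3.6]
opening: 0.608
```

```bash
python3 st.py
```

```text
t 22.30 [428.9  20.5  87.1] F [ 1.04 -0.27  3.58] M [ 0.1448  0.2581 -0.002 ] M_along 0.2481 M_across 0.1613 open 0.608
```

{"method": "play_rows", "body": {"hand": 90, "targets": [{"linear":[0,0,0],"turn":0},{"linear":[0,0,0],"turn":0},{"linear":[0,0,0],"turn":0},{"linear":[0,0,0],"turn":0},{"linear":[0,0,-10],"turn":0},{"linear":[0,0,-45],"turn":0},{"linear":[0,0,-95],"turn":0},{"linear":[0,0,-135],"turn":0},{"linear":[0,0,-150],"turn":0}]}}

```text
t: 23.42
eef_pos: [428.7, 20.5, 239.5]
tcp_rot: [3.139, -0.003, 0.483]
ft_force: [0.1, 0.1, -0.6]
opening: 0.944
```

```bash
python3 - <<'E'
from w import *
snap('wrist','w4'); wc('w4',(205,100,305,262)); rel(478,266,236,.22)
E
```

```text
w4 ztop 54.0 ((430.0333251953125, 20.253597259521484), (119.95211029052734, 57.96678161621094), 27.659738540649414)
rel [ 157.3 -194.7    4.2] turn 0.263 t 23.48
```

View pics/w4.png

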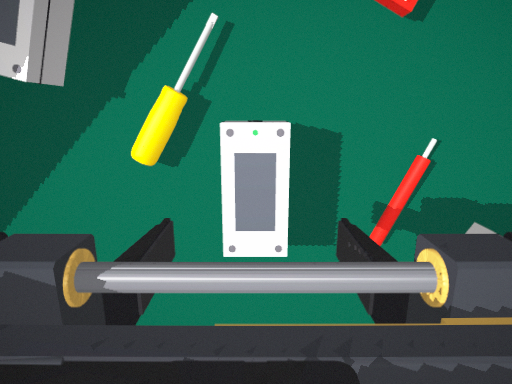

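Case b stands flat at (430,20) with its top at 54 mm, and the tools beside it haven't moved. On to case a.

{"method": "play_rows", "body": {"targets": [{"linear":[12,-15,0],"turn":0.02},{"linear":[42,-52,0],"turn":0.07},{"linear":[75,-93,0],"turn":0.13},{"linear":[108,-134,0],"turn":0.18},{"linear":[138,-171,0],"turn":0.23},{"linear":[154,-190,0],"turn":0.258},{"linear":[157,-195,0],"turn":0.263},{"linear":[157,-195,0],"turn":0.263}]}}

```text
t: 24.48
eef_pos: [476.8, 265.7, 236.4]
tcp_rot: [3.141, 0.001, 0.221]
ft_force: [-0.4, -0.4, -0.8]
opening: 0.948
```

```bash
python3 - <<'E'
from w import *
snap('wrist','w5'); r=wc('w5',(190,90,315,262)); rel(478,266,86.5,.22); rel(*r[0],86.5,.22)
E
```

```text
w5 ztop 54.0 ((478.4973449707031, 268.7498779296875), (119.3313217163086, 57.98598861694336), 12.63847541809082)
rel [  1.4  -0.4 150. ] turn -0.0 t 24.52
rel [  2.4  -3.  150. ] turn -0.0 t 24.52
```

View pics/w5.png

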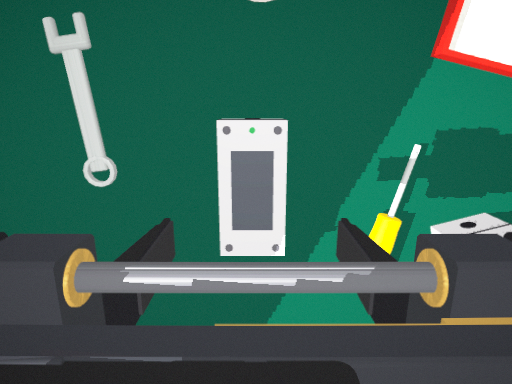

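{"method": "play_rows", "body": {"targets": [{"linear":[2,-2,12],"turn":0},{"linear":[2,-2,50],"turn":0},{"linear":[2,-2,95],"turn":0},{"linear":[2,-2,131],"turn":0},{"linear":[2,-2,147],"turn":0},{"linear":[2,-2,150],"turn":0},{"linear":[2,-2,150],"turn":0}]}}

```text
t: 25.4
eef_pos: [479.1, 268.5, 87.4]
tcp_rot: [-3.141, -0.001, 0.22]
ft_force: [-0.2, 0.1, 0.2]
opening: 0.947
```

{"method": "play_rows", "body": {"hand": 45, "targets": [{"linear":[0,0,0],"turn":0},{"linear":[0,0,0],"turn":0},{"linear":[0,0,0],"turn":0},{"linear":[0,0,0],"turn":0},{"linear":[0,0,0],"turn":0}]}}

```text
t: 26.02
eef_pos: [478.7, 268.6, 86.8]
tcp_rot: [3.142, -0.0, 0.22]
ft_force: [-0.5, -0.9, 4.5]
opening: 0.61
```

{"method": "play_rows", "body": {"targets": [{"linear":[0,0,-4],"turn":0},{"linear":[0,0,-20],"turn":0},{"linear":[0,0,-50],"turn":0},{"linear":[0,0,-85],"turn":0},{"linear":[0,0,-112],"turn":0},{"linear":[-10,0,-120],"turn":0},{"linear":[-25,0,-120],"turn":0},{"linear":[-30,0,-120],"turn":0},{"linear":[-30,0,-120],"turn":0},{"linear":[-30,0,-120],"turn":0}]}}

```text
t: 27.28
eef_pos: [449.6, 262.0, 206.2]
tcp_rot: [3.141, 0.0, 0.22]
ft_force: [0.5, 0.2, -3.7]
opening: 0.609
```

```bash
python3 st.py;python3 sm.py 4
```

```text
t 27.27 [449.6 262.  206.2] F [ 0.49  0.18 -3.68] M [ 0.0512  0.001  -0.0226] M_along 0.0502 M_across -0.0102 open 0.609
t 27.43 [449.6 262.  206.3] across 0.0103 sd 0.0282  all [-0.01  -0.011  0.004  0.058] along 0.0182 tau456 [ 0.0161 -0.0741  0.0001] [0.0007 0.0057 0.0005]
```

{"method": "play_rows", "body": {"targets": [{"linear":[50,0,0],"turn":0},{"linear":[100,0,0],"turn":0},{"linear":[100,0,0],"turn":0},{"linear":[100,0,0],"turn":0},{"linear":[100,0,0],"turn":0}]}}

```text
t: 28.05
eef_pos: [546.2, 283.7, 206.5]
tcp_rot: [3.141, 0.001, 0.22]
ft_force: [0.0, 0.2, -3.7]
opening: 0.608
```

```bash
python3 sm.py 6
```

```text
t 28.30 [546.7 283.8 206.8] across 0.0165 sd 0.0273  all [-0.023  0.054 -0.008  0.025  0.044  0.008] along 0.0275 tau456 [ 0.0119 -0.1182  0.0007] [0.0007 0.0056 0.0002]
```

{"method": "play_rows", "body": {"targets": [{"linear":[-50,0,0],"turn":0},{"linear":[-100,0,0],"turn":0},{"linear":[-100,0,0],"turn":0},{"linear":[-100,0,0],"turn":0},{"linear":[-100,0,0],"turn":0}]}}

```text
t: 28.92
eef_pos: [450.3, 262.2, 206.7]
tcp_rot: [-3.142, -0.001, 0.22]
ft_force: [-0.2, 0.1, -3.6]
opening: 0.609
```

```bash
python3 sm.py 6
```

```text
t 29.18 [449.7 262.  206.4] across -0.0612 sd 0.0266  all [-0.105 -0.061 -0.076 -0.048 -0.058 -0.018] along 0.0226 tau456 [ 0.02   -0.0377 -0.0007] [0.0005 0.0056 0.0002]
```

{"method": "play_rows", "body": {"targets": [{"linear":[50,0,0],"turn":0},{"linear":[100,0,0],"turn":0},{"linear":[100,0,0],"turn":0},{"linear":[100,0,0],"turn":0},{"linear":[100,0,0],"turn":0}]}}

```text
t: 29.8
eef_pos: [546.2, 283.6, 206.6]
tcp_rot: [3.141, 0.001, 0.22]
ft_force: [-0.2, -0.8, -3.8]
opening: 0.608
```

```bash
python3 sm.py 6
```

```text
t 30.05 [546.7 283.8 206.8] across 0.0557 sd 0.0261  all [0.045 0.054 0.085 0.025 0.03  0.094] along -0.0077 tau456 [ 0.0106 -0.1203  0.0007] [0.0007 0.0058 0.0002]
```

{"method": "play_rows", "body": {"targets": [{"linear":[-50,0,0],"turn":0},{"linear":[-100,0,0],"turn":0},{"linear":[-100,0,0],"turn":0},{"linear":[-100,0,0],"turn":0},{"linear":[-100,0,0],"turn":0}]}}

```text
t: 30.68
eef_pos: [450.3, 262.2, 206.7]
tcp_rot: [-3.142, -0.001, 0.22]
ft_force: [-0.2, -0.5, -3.5]
opening: 0.612
```

```bash
python3 sm.py 6
```

```text
t 30.93 [449.7 262.  206.4] across -0.0613 sd 0.0142  all [-0.07  -0.044 -0.069 -0.084 -0.051 -0.049] along 0.0232 tau456 [ 0.0192 -0.0374 -0.0007] [0.0004 0.0056 0.0002]
```

Case a rattles: the moment across it swings from +0.056 to −0.061 N m, and the joint 5 torque follows. Now I'll take it to the tray.

```bash
python3 -c "
from h import *
rel(688,50,187,.22)"
```

```text
rel [186.4 258.8  19.4] turn -0.0 t 30.93
```

{"method": "play_rows", "body": {"targets": [{"linear":[5,7,0],"turn":0},{"linear":[19,26,0],"turn":0},{"linear":[38,53,0],"turn":0},{"linear":[60,83,0],"turn":0},{"linear":[82,114,0],"turn":0},{"linear":[104,145,2],"turn":0},{"linear":[126,175,6],"turn":0},{"linear":[147,204,10],"turn":0},{"linear":[165,229,14],"turn":0},{"linear":[178,247,17],"turn":0},{"linear":[184,256,19],"turn":0},{"linear":[186,259,19.5],"turn":0},{"linear":[186,259,19.5],"turn":0},{"linear":[186,259,19.5],"turn":0},{"linear":[186,259,19.5],"turn":0},{"linear":[186,259,19.5],"turn":0},{"linear":[186,259,19.5],"turn":0}]}}

```text
t: 33.05
eef_pos: [687.4, 49.9, 187.2]
tcp_rot: [3.141, -0.0, 0.22]
ft_force: [0.1, 0.1, -2.8]
opening: 0.609
```

```bash
python3 st.py; python3 - <<'E'
from h import *
snap('top','t6');snap('scene','s6'); print(env.state()['tcp_rot'])
a=cv2.imread('pics/t6.png');b=cv2.imread('pics/s6.png'); c=np.hstack([a,b]); cv2.imwrite('pics/c6.png',cv2.resize(c,(800,300),interpolation=cv2.INTER_AREA))
E
python3 - <<'E'
from m import *
im,d,P,X=pts('s6'); 
# case faces: light-coloured points near tray in air
B=(d>0)&(abs(X[...,0]-688)<90)&(abs(X[...,1]-50)<70)&(X[...,2]>60)&(X[...,2]<156)&(im.min(-1)>110)
print(B.sum(),np.percentile(X[B],[2,50,98],axis=0).round(1))
for f in('t6',):
    im,d,P,X=pts(f)
    for k,p in dict(mug=(152,138),jar=(338,146)).items(): print(k,X[p[1],p[0]].round(0))
E
```

```text
t 33.05 [687.4  49.9 187.2] F [ 0.14  0.09 -2.76] M [ 0.046  -0.062   0.0037] M_along 0.0313 M_across -0.0705 open 0.609
[ 3.14148742e+00 -6.26840559e-05  2.19887976e-01]
713 [[651.2  21.5 101.2]
 [739.9  63.2 148. ]
 [751.9  90.8 155.5]]
mug [682. 311.   3.]
jar [ 647. -253.   50.]
```

View pics/c6.png

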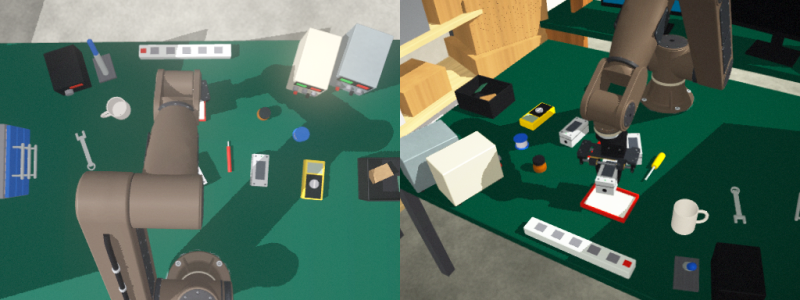

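View pics/s6.png

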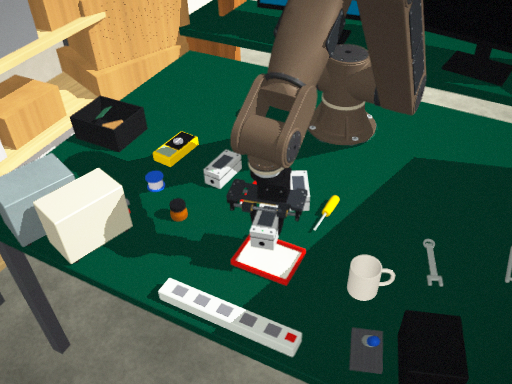

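Case a is held over the tray, at (265,225) in the scene view. Its underside is at about 100 mm, roughly 82 mm above the rim. Cases b and c and everything else stand where they were.

```bash
python3 -c "
from h import *
print(env.state()['qvel'].round(4)); print(env.job_done())"
```

```text
[-0.0009 -0.0006  0.0001  0.0006  0.0003  0.0017]
the job is handed in; nothing more can be done
None
```

Case a, the left-hand one, is the one that rattles. I handed the job in at about 33 s with it still held over the red tray. I shook all three cases in 100 mm lengthwise strokes, in the order c, b, a.

| Case | Strokes | Moment across the case, between stroke ends | Result |
|---|---|---|---|
| c | 6 | about 0.01–0.02 N m apart, no repeatable swing | quiet |
| b | 4 | 0.02 N m or less apart, no repeatable swing | quiet |
| a | 4 | about +0.056 to −0.061 N m, following the strokes | rattles |

- **Noise:** Single moment readings scattered by about 0.03 N m, so I averaged several at each stop. The first averages for c (one at +0.022) and a (first forward stroke only +0.017) did not settle it alone. The much cleaner joint 5 torque did: it swung 0.08 N m on a and under 0.01 N m on b and c.
- **Quiet cases:** I lowered both onto their own spots until the force showed contact, then released them. The wrist camera measured b back within 1 mm with its top at 54 mm. I checked c only by eye in the scene picture.
- **Final pose:** The tool is at (687, 50) mm, against a tray centre measured at (688, 50). It is level and still, with the case's underside about 100 mm above the bench, or 82 mm above the tray's rim.
- **Other things on the bench:** The last pictures showed nothing else moved. Case b and the probe were partly hidden by the arm in those.

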